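Latch the sloping-front spray-gear case

ROBOT

A 6-joint arm with a two-finger parallel gripper is mounted at the origin on the work surface. World frame = base frame: x ahead of the robot, y to its left, z up, the work surface at z = 0. Lengths are in m, angles in degrees, forces in N, time in s.
With the tool pointing down it reaches from about 0.35 to 0.875 m from the base axis. Payload 4.2 kg.
Tool frame: the origin (TCP) lies midway between the tips of the shut fingers; the grasp point (between the pads) lies 19 mm behind it; z points along the fingers, y is the line along which they close (so a half turn about z gives the same grasp; the last joint's range is limited). The gripper opens to 87 mm and grips with 3 to 60 N. Pads are 19 mm wide; open, the fingers measure 117 mm over their backs; the gripper's body (75 mm by 190 mm) begins 51 mm behind the grasp point.
Start: joints at [-48.61, 22.042, 0.453, 0, -68.411, -14.817], TCP at [0.28, -0.559, 0.223] pointing down, gripper open.
Joint ranges: [-179.83, 179.83], [-69.29, 118.12], [-61.27, 80.66], [-181.25, 117.63], [-171.15, -9.14], [-177.46, 177.46]. Speed limits (degrees/s): [159.86, 159.86, 180, 180, 180, 180].

INTERFACE

Orientations are given as [roll, pitch, yaw] about the fixed x, y, z axes, in that order (R = Rz(yaw) Ry(pitch) Rx(roll)).
In Python, from workcell import env gives the robot as it stands. The module is installed in compiled form; this text tells all that it offers. Calls block until the motion is done:
- env.goto(position, orientation): joint-space move of the TCP to a pose.
- env.move_straight(position, rotation=None, rate=0.15, force_limit=None): straight line of the TCP; rotation=None keeps the orientation; rate is the mean speed in m/s. With force_limit (N) it stops when the force on the tool has changed by that much, and returns True; else False.
- env.set_joints(angles): joint-space move.
- env.gripper_to(opening, grasp_force=None): opening from 0.0 (shut) to 1.0 (fully open); grasp_force is the grip in N (None keeps the last); returns when the fingers have stopped.
- env.dwell(seconds).
- env.inverse_kinematics(position, orientation): joint angles nearest the present ones, or None.
- env.read_state(): the state.
- env.grab_frame(name): name is "scene" or "side" or "wrist"; returns a dict with "image" (384x512x3 uint8, blue, green, red), "fx", "fy", "cx", "cy" (pixels), "position" and "orientation" of the camera in the world. Camera axes: x right, y up, looking along -z (the intrinsics and any distortion apply to the point x, -y, -z); pixel columns grow to the right and rows downward; lengths in m; the calibration is good to about 2 mm. A picture is of the moment at which its call begins. There is no depth.
A pose or a line that the arm cannot do raises env.Unreachable and nothing moves.
- env.close_job(): hands the job in; it is judged then, once.
Trained networks look in a picture, given as the dict that the camera call returned (one of the last four; its "shot" number tells which), for a name from the list of things; names that differ only in an ending like _2 or _b are one class to them, and where a whole thing is asked for, a point or a joint stands for the part that bears it (a point fixed in the world has none). Each returns a list of dicts, best first, with "score" (0 to 1); they miss things now and then, are a little off and sometimes report something else, mostly with a low value. They report only what shows in the picture. A call takes as long as a camera call.
- env.search_frame(picture, thing): "xyz" ([x, y, z] in m, in world coordinates, good to about 4 mm: the middle of the surface that is visible of it).
- env.trace(picture, thing): "mask" (384x512 bool, what is visible of it).
The state is a dict: "clock": time; "joint_positions": joint angles; "qvel": joint speeds; "joint_torque": joint torques, N m; "position": TCP position; "tool_rot": TCP orientation; "force": force on the tool from outside, world axes, zero at the start; "wrist_torque": the same for the moment, N m; "opening": opening from 0.0 (shut) to 1.0 (fully open); "finger_force": force on a finger pad.
Only numpy, scipy, OpenCV 4.12 (cv2) and the standard library are available. Lean on these libraries where they do the work, as an engineer would, in place of code of your own. Each camera call takes 0.05 s, during which the arm holds its last target. There are 200 camera calls.

TASK

The grey lid of the blue spray-gear case is standing up on its rubber seal. Swing the brass loop of its draw latch over and hook the loop's cross bar behind the yellow keeper on the lid, then press the red lever down until it snaps over centre and lies fully home, so that the lid is clamped shut. Leave the paint tin, its lid, the cup and the screwdriver where they are.

Things in the scene. Friction and masses are not known exactly. Their poses are not given: they have to be found in the camera images.
- case: Blue steel case with a grey lid, fixed to the bench, 340 mm wide (y), 150 mm high. Origin in its underside; back at x = -160, front foot at x = +125 mm. Its x axis points out of its front, away from the robot (yaw within 20 degrees). Flat top from x = -160 to -20; then the front slopes down outwards at 40 degrees. The latch lies in the middle (y = 0) of that slope and moves only in the case's x-z plane.
- lid_edge (a point): Lower front edge of the grey lid, on the sloping front, 100 mm to the +y side of the latch. The lid takes in the flat top and the upper 55 mm of the slope, and is hinged along the top of the case's back. Shut, this point is 115.5 mm above the bench; at the start the lid stands about 7 mm up here on its springy seal. Only the latch can hold it shut; pressed by hand it springs up again.
- keeper (a point): On the lid: where the bar's middle sits when drawn tight. Yellow lip 28 mm wide, 6 thick, 32 high off the slope, leaning slightly up-slope; its up-slope face is 7 mm down-slope of this point, its top edge 14 mm further out. Behind it a 28 mm wide pocket floor, 8 mm under this point and 10 mm off the lid, open upwards and up-slope. A bar laid up to 20 mm up-slope of the point counts as hooked.
- pivot (a point): Axis of the lever's hinge (along the case's y), in the middle of the latch, 46 mm down-slope of the keeper point (51 mm while the lid stands up) and 18 mm off the slope; about 112 mm above the bench. Fixed to the case.
- lever (a joint): Lever angle about the pivot, rad. 0 = closed: its stop, lying down-slope parallel to the front, 40 degrees below level. Grows swinging up and back: 0.70 level outwards, 2.27 would be straight up; stop 2.2. Starts 1.7 to 2.0. Stiff (0.10 Nm), stays put. With the bar hooked it stiffens below about 1.0 (about 5 N at its end), passes dead centre at 0.3, snaps to 0; above 0.3 it springs back.
- lever_tip (a point): Free end of the lever, 95 mm from the pivot, mid-width and mid-thickness. The red paddle is 40 mm wide, 7 mm thick, from 37 to 95 mm from the pivot. When closed it lies with a 14 mm gap over the slope.
- bail_pin (a point): Axis (along the case's y) on which the brass loop swings, on the lever, 26 mm from the pivot; seen from the pivot its direction lags the lever's by 0.30 rad (towards closed).
- bar (a point): Middle of the brass loop's cross bar (along the case's y), 71.5 mm from the bail pin, about 200 mm above the bench at the start. 54 mm over its ends, 14 thick, with a 20 mm disc, 8 thick, at each end: grip it across the discs (54 mm); it turns between the fingers. Two 7 mm rods 42 mm apart join it to the pin.
- bail (a joint): Angle of the brass loop against the lever, rad: 0 = as in the closed latch, grows as the loop swings away from the keeper up to the lever; 2.75 = folded against it. Light friction holds it while it stands near upright; leaning over by more than about 30 degrees it drops.
- tin: Closed round paint tin, 100 mm across, 130 mm high; origin in its underside. Leave alone.
- tin_lid: Flat round metal tin lid, 100 mm across, 8 mm thick; origin in its underside. Leave alone.
- cup: Red plastic mixing cup, 80 mm across, 110 mm high; origin in its underside. Leave alone.
- screwdriver: Blue-handled screwdriver lying flat, 200 mm long along its x. Leave alone.

How it is judged:
By the outcome, as a careful person would: the job done as asked, in the order asked, and still so for the second after the job is handed in, with the robot touching nothing.
It also fails if it takes over 54 s, if anything falls off the work surface, if the arm or the gripper's body presses on something with over 40 N, if the wrist force passes 120 N, or if a joint passes its speed limit or range.

## Working session

There is one attempt and no reset: what is moved stays moved. The work goes in short steps, each a Python script; the robot and the scene stay as the last script left them, time stands still between calls to the robot, and variables do not carry over. Pictures are saved under pics/ and viewed, at most 10 in all, crops included, and the job is handed in when it is done.

```bash
mkdir -p pics; ls
python3 - <<'E'
from workcell import env
import cv2,numpy as np
for c in ["scene","side"]:
    f=env.grab_frame(c); cv2.imwrite(f"pics/{c}0.png",f["image"])
    print(c,f["position"],f["orientation"],f["fx"],f["cx"],f["cy"],[k for k in f])
    for t in ["case","lid_edge","keeper","pivot","lever_tip","bail_pin","bar","tin","tin_lid","cup","screwdriver"]:
        r=env.search_frame(f,t); print(t,[(np.round(a["xyz"],3).tolist(),round(a["score"],2)) for a in r[:2]])
a=cv2.imread("pics/scene0.png");b=cv2.imread("pics/side0.png")
print(env.read_state()["clock"])
E
```

```text
pics
scene [ 1.32588531 -0.51455004  1.24790173] [ 3.93473999e+01 -3.50287858e-02  5.79578906e+01] 420.65399865246894 251.0804051594207 193.10215211301082 ['image', 'fx', 'fy', 'cx', 'cy', 'position', 'orientation', 'shot']
case [([0.55, -0.05, 0.115], 0.68)]
lid_edge [([0.486, -0.036, 0.148], 0.8)]
keeper [([0.487, -0.038, 0.153], 0.83)]
pivot []
lever_tip [([0.615, -0.042, 0.188], 0.55)]
bail_pin [([0.615, -0.043, 0.196], 0.45)]
bar []
tin [([0.47, 0.416, 0.098], 0.57), ([0.614, -0.046, 0.188], 0.5)]
tin_lid [([0.587, 0.388, 0.001], 0.89)]
cup [([0.569, -0.403, 0.072], 0.59)]
screwdriver [([0.481, -0.47, 0.019], 0.71)]
side [-0.0041424   0.78235528  1.04331458] [  45.79142939    0.16772247 -144.31684145] 486.29550464955764 255.87467549564775 185.60386233246848 ['image', 'fx', 'fy', 'cx', 'cy', 'position', 'orientation', 'shot']
case [([0.455, 0.03, 0.143], 0.82)]
lid_edge [([0.444, 0.009, 0.153], 0.77)]
keeper [([0.449, 0.008, 0.151], 0.75)]
pivot [([0.45, 0.03, 0.143], 0.55)]
lever_tip [([0.611, -0.041, 0.162], 0.58)]
bail_pin [([0.61, -0.032, 0.2], 0.65)]
bar [([0.613, -0.035, 0.196], 0.49)]
tin [([0.426, 0.458, 0.12], 0.93)]
tin_lid [([0.589, 0.393, 0.006], 0.84)]
cup [([0.572, -0.38, 0.08], 0.79)]
screwdriver [([0.468, -0.464, 0.02], 0.7)]
1.2
```

Run:
```python
import cv2,numpy as np
a=cv2.imread("pics/scene0.png");b=cv2.imread("pics/side0.png")
cv2.imwrite("pics/s1.png",cv2.resize(a[130:330,150:416],None,fx=3,fy=3,interpolation=cv2.INTER_CUBIC))
cv2.imwrite("pics/d1.png",cv2.resize(b[130:330,130:396],None,fx=3,fy=3,interpolation=cv2.INTER_CUBIC))
```

```text
(no output)
```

View pics/s1.png

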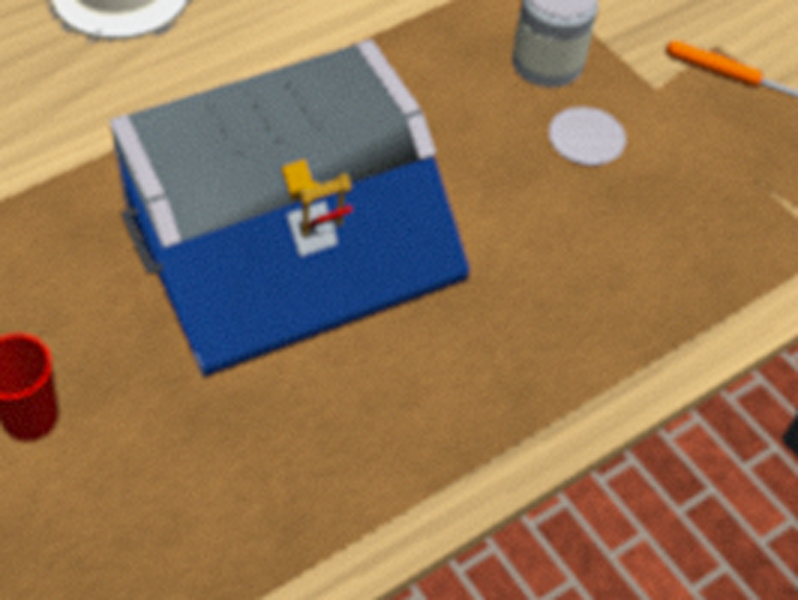

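View pics/d1.png

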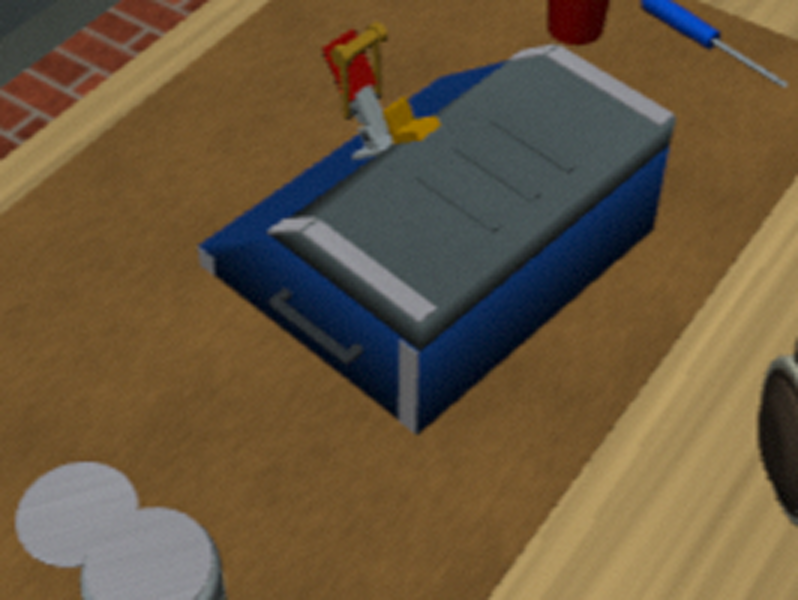

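The scene view shows the case with its keeper at crop (298,178), the bar ends at (310,190) and (347,183), the pivot at about (308,228), and the front bottom corners at (207,376) and (467,278). The side view shows the bar ends at (340,50) and (380,32), the back-left foot at (418,432), the front-left foot at (210,270) and the back-right foot at (655,232). I'll fit the case pose and triangulate the bar from these.

```bash
cat > h.py <<'E'
import numpy as np,cv2
from scipy.spatial.transform import Rotation as R
from scipy.optimize import least_squares
def project(f,P):
    c=R.from_euler('xyz',f["orientation"],degrees=True).inv().apply(np.atleast_2d(P)-f["position"])
    return np.c_[f["cx"]+f["fx"]*c[:,0]/-c[:,2], f["cy"]+f["fy"]*c[:,1]/c[:,2]]
def triang(obs): # [(f,px)]
    return least_squares(lambda p:np.concatenate([project(f,p)[0]-px for f,px in obs]),[.6,0,.15])
def c2w(c,p):  # case pose (x,y,yaw rad), points in m
    p=np.atleast_2d(p); s,k=np.sin(c[2]),np.cos(c[2])
    return np.c_[c[0]+k*p[:,0]-s*p[:,1],c[1]+s*p[:,0]+k*p[:,1],p[:,2]]
def w2c(c,p):
    return c2w((0,0,-c[2]),np.atleast_2d(p)-[c[0],c[1],0])
E
python3 - <<'E'
from h import *
from workcell import env
f=env.grab_frame("scene"); g=env.grab_frame("side")
S=lambda x,y:np.array([150+x/3,130+y/3]); D=lambda x,y:np.array([130+x/3,130+y/3])
pts=[(g,D(418,432),(-.16,.17,0)),(g,D(210,270),(.125,.17,0)),(g,D(655,232),(-.16,-.17,0)),
     (f,S(207,376),(.125,-.17,0)),(f,S(467,278),(.125,.17,0))]
fun=lambda c:np.concatenate([project(a,c2w(c,p))[0]-px for a,px,p in pts])
r=least_squares(fun,[.55,-.03,0],loss='soft_l1'); c=r.x
print("case",c,np.degrees(c[2])); print(fun(c).reshape(-1,2).round(1).tolist())
for n,a,b in [("bar-",(310,190),(340+40,32)),("bar+",(347,183),(340,50))]:
    t=triang([(f,S(*a)),(g,D(*b))]); print(n,t.x,t.fun.round(1),w2c(c,t.x))
for n in ["lever_tip","bar","keeper"]:
    for a in (f,g):
        m=env.trace(a,n)
        if m: ys,xs=np.where(m[0]["mask"]); print(n,m[0]["score"],xs.min(),xs.max(),ys.min(),ys.max())
print(project(f,c2w(c,[(.0533,0,.112)])),env.read_state()["tool_rot"],env.read_state()["clock"])
E
```

```text
case [ 0.53307064 -0.02669729 -0.14326337] -8.208386240599891
[[0.5, 2.2], [-3.0, -0.8], [-0.1, -0.5], [-0.9, -0.0], [0.0, -0.2]]
bar- [ 0.60290882 -0.05745941  0.2053928 ] [-1.2 -0.4 -1.1  0.3] [[ 0.07351473 -0.0204759   0.2053928 ]]
bar+ [ 0.61689028 -0.01742511  0.20493076] [-0.7 -0.2 -0.6  0.1] [[0.08163711 0.02114444 0.20493076]]
lever_tip 0.75 250 266 189 208
lever_tip 0.94 238 257 138 174
bar 0.66 250 266 189 208
bar 0.78 240 258 136 168
keeper 0.6 187 294 144 210
keeper 0.96 220 354 145 246
[[255.10465417 204.2330621 ]] [-1.79999149e+02  1.97621306e-03 -1.53425457e+02] 1.6
```

Run:
```python
from h import *
from workcell import env
for y in(-8,172):
    print(y,env.inverse_kinematics([.611,-.037,.36],[180,0,y]))
p=env.read_state()["position"]
env.move_straight([p[0],p[1],.38],rate=.3)
q=[env.inverse_kinematics([.58,-.037,.38],[180,0,y]) for y in(-8,172)]
q=[a for a in q if a is not None]; q=min(q,key=lambda a:abs(a[5]))
env.set_joints(q)
f=env.grab_frame("wrist"); cv2.imwrite("pics/w1.png",f["image"])
cv2.imwrite("pics/w1b.png",cv2.resize(f["image"],None,fx=1.5,fy=1.5,interpolation=cv2.INTER_CUBIC))
import pickle;pickle.dump(f,open("w1.pkl","wb"))
print(f["position"],f["orientation"],env.read_state()["tool_rot"],env.read_state()["clock"],env.read_state()["force"])
for n in ["bar","lever_tip","keeper"]:
    print(n,[(r["xyz"],r["score"]) for r in env.search_frame(f,n)[:2]])
```

```text
-8 [ 1.16675840e+01  1.75527621e+01  1.31015398e+01  2.54444375e-14
 -8.55487777e+01  7.03324160e+01]
172 [ 1.16675840e+01  1.75527621e+01  1.31015398e+01 -2.54444375e-14
 -8.55487777e+01 -1.09667584e+02]
[ 0.65090215 -0.04753193  0.54130131] [-1.51762448e+01 -3.68028762e-02 -9.80421530e+01] [ 1.79992979e+02  9.50904609e-04 -8.08205672e+00] 4.4833 [-0.22567254 -0.39932343 -0.58892844]
bar [([0.6125, -0.0379, 0.2072], 0.62)]
lever_tip [([0.6176, -0.0391, 0.1935], 0.82)]
keeper [([0.506, -0.025, 0.1492], 0.96), ([0.6191, -0.0445, 0.1934], 0.42)]
```

View pics/w1b.png

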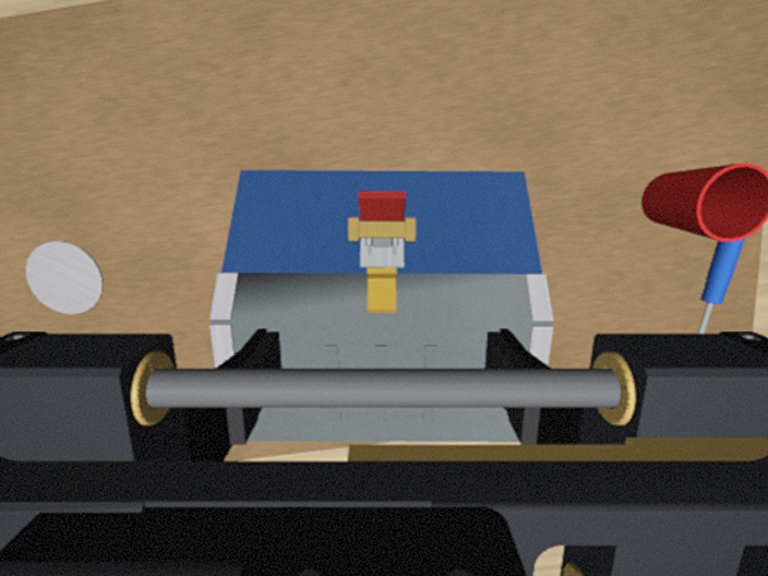

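The wrist view is square to the case. The bar ends are at view (349,229) and (415,229), the paddle's outer edge runs from (360,192) to (405,192), and the case front edge from (240,171) to (525,172). I'll fit everything jointly.

```bash
cat >> h.py <<'E'
PIV=np.array([.0533,.112]); e2=lambda a:np.array([np.cos(a),np.sin(a)])
S40=np.radians(40)
def tip(th,r=.095): return PIV+r*e2(th-S40)
def pin(th): return PIV+.026*e2(th-S40-.3)
def xz(p,y=0): return np.array([p[0],y,p[1]])
E
python3 - <<'E'
from h import *
import pickle
from workcell import env
w=pickle.load(open("w1.pkl","rb")); f=env.grab_frame("scene"); g=env.grab_frame("side")
S=lambda x,y:np.array([150+x/3,130+y/3]); D=lambda x,y:np.array([130+x/3,130+y/3]); W=lambda x,y:np.array([x/1.5,y/1.5])
zt=.150-.145*np.tan(S40)
cp=[(g,D(418,432),(-.16,.17,0)),(g,D(210,270),(.125,.17,0)),(g,D(655,232),(-.16,-.17,0)),
 (f,S(207,376),(.125,-.17,0)),(f,S(467,278),(.125,.17,0)),(w,W(240,171),(.125,.17,zt)),(w,W(525,172),(.125,-.17,zt))]
def fun(v):
    c,th,ph=v[:3],v[3],v[4]; b=pin(th)+.0715*e2(ph); e=th-S40
    t=tip(th)+.0035*np.array([np.sin(e),-np.cos(e)])
    L=cp+[(f,S(310,190),xz(b,-.021)),(f,S(347,183),xz(b,.023)),(g,D(380,32),xz(b,-.023)),(g,D(340,50),xz(b,.023)),
      (w,W(349,229),xz(b,.027)),(w,W(415,229),xz(b,-.027)),(w,W(360,192),xz(t,.02)),(w,W(405,192),xz(t,-.02))]
    return np.concatenate([project(a,c2w(c,p))[0]-px for a,px,p in L])
r=least_squares(fun,[.533,-.027,-.143,1.85,1.55],loss='soft_l1');v=r.x
print(v,np.degrees(v[2])); print(fun(v).reshape(-1,2).round(1).tolist())
b=pin(v[3])+.0715*e2(v[4]); print("bar case",b,"world",c2w(v,xz(b)),"tip",tip(v[3]),"keeper px",project(w,c2w(v,xz([.018,.142])))*1.5)
np.save("fit.npy",v)
E
```

```text
[ 0.53455527 -0.03015462 -0.14580674  1.7116601   1.51167215] -8.354111015074864
[[0.6, 1.0], [-2.7, -1.9], [0.1, -1.3], [-1.7, 0.7], [-0.5, 0.7], [-0.1, -0.0], [-0.6, 0.4], [-1.7, 2.2], [-1.5, 0.3], [-1.0, -0.2], [0.5, 1.6], [-0.1, -0.1], [-0.4, 0.1], [-1.5, -0.0], [0.7, 0.1]]
bar case [0.0771824  0.20039221] world [[ 0.61091869 -0.0413685   0.20039221]] tip [0.1035426 0.1926268] keeper px [[381.46819587 281.60826966]]
```

Run:
```python
from h import *
from workcell import env
v=np.load("fit.npy"); b=pin(v[3])+.0715*e2(v[4]); P=c2w(v,xz(b))[0]; o=[180,0,np.degrees(v[2])]
env.goto(P+[0,0,.09],o)
hit=env.move_straight(P+[0,0,-.010],rate=.12,force_limit=8)
s=env.read_state(); print(hit,s["position"],s["force"],P)
f=env.grab_frame("wrist"); 
env.gripper_to(.5,grasp_force=10)
s=env.read_state(); print(s["opening"],s["finger_force"],s["force"],s["wrist_torque"],s["clock"])
g=env.grab_frame("side")
cv2.imwrite("pics/g1.png",np.hstack([f["image"][60:300,90:420],cv2.resize(g["image"][90:250,150:370],(330,240))]))
```

```text
False [ 0.61164999 -0.04131888  0.19171979] [ 0.11739056 -0.05718697  0.13392329] [ 0.61091869 -0.0413685   0.20039221]
0.6221562703249285 9.99993771314621 [-0.10681     1.16922381  0.75796084] [ 0.15272381  0.12769393 -0.00317322] 6.9
```

View pics/g1.png

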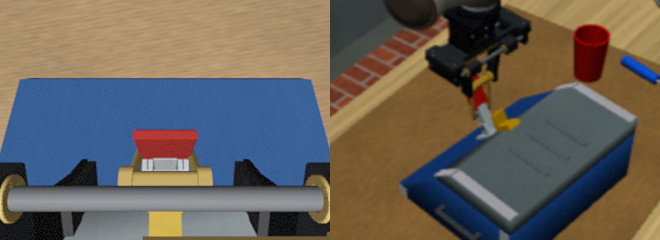

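The left panel shows the fingers open either side of the bar. The opening after closing is 54.1 mm, which matches the discs, with little side force. Next I swing the bar over to the keeper.

Run:
```python
from h import *
from workcell import env
v=np.load("fit.npy"); n=np.array([np.sin(S40),np.cos(S40)]); d=np.array([np.cos(S40),-np.sin(S40)])
K=PIV-.051*d+.0053*n; T=K-.006*d+.001*n
r=least_squares(lambda a:(pin(a[0])+.0715*e2(a[1])-T)*1e3,[1.5,2.9]); print(K,T,r.x,r.cost)
env.gripper_to(.5,grasp_force=22)
for k in np.linspace(0,1,7)[1:]:
    a=v[3:5]+k*(r.x-v[3:5]); b=pin(a[0])+.0715*e2(a[1])
    h=env.move_straight(c2w(v,xz(b))[0]+[0,0,-.010],rate=.12,force_limit=15)
    s=env.read_state(); print(np.round(b,4),h,s["force"].round(1),s["position"].round(4),round(s["opening"],3),round(s["clock"],1))
    if h: break
f=env.grab_frame("side"); g=env.grab_frame("scene"); w=env.grab_frame("wrist")
c=lambda f,x,y:cv2.resize(f["image"][y:y+100,x:x+110],(440,400),interpolation=cv2.INTER_CUBIC)
cv2.imwrite("pics/h1.png",cv2.resize(np.hstack([c(f,200,120),c(g,200,150),cv2.resize(w["image"],(533,400))]),None,fx=.56,fy=.56))
```

```text
[0.01763851 0.1488422 ] [0.01368503 0.15346497] [1.36570117 2.67565848] 7.1405312934259135e-22
[0.0643 0.1987] False [1.2 1.9 2.7] [ 0.5987 -0.0393  0.1896] 0.619 7.4
[0.0517 0.1943] False [0.1 2.1 4.2] [ 0.5859 -0.0375  0.185 ] 0.619 7.7
[0.0399 0.1873] False [-0.8  2.9  2.6] [ 0.5736 -0.0357  0.1769] 0.62 8.0
[0.0293 0.178 ] False [ 0.6  3.1 -0.5] [ 0.5632 -0.0342  0.167 ] 0.616 8.2
[0.0205 0.1666] False [ 3.3  2.2 -5.6] [ 0.5551 -0.033   0.1558] 0.62 8.5
[0.0137 0.1535] False [ 5.   1.7 -6. ] [ 0.5488 -0.032   0.1432] 0.619 8.8
```

View pics/h1.png

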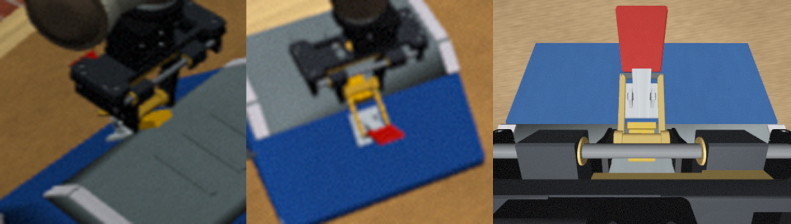

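The wrist view shows the loop laid over, with the yellow lip at about (642,127) and the bar just up-slope of it. I'll release, rise and check.

Run:
```python
from h import *
import pickle
from workcell import env
v=np.load("fit.npy")
env.gripper_to(1.0)
p=np.array(env.read_state()["position"]); env.move_straight(p+[0,0,.10],rate=.2)
env.move_straight(p+[-.05,0.007,.16],rate=.2)
f=env.grab_frame("side"); w=env.grab_frame("wrist"); pickle.dump((f,w),open("w2.pkl","wb"))
c=lambda f,x,y,W,H:cv2.resize(f["image"][y:y+H,x:x+W],(400,400*H//W),interpolation=cv2.INTER_CUBIC)
a=c(f,215,130,80,80);b=c(w,180,100,150,150)
cv2.imwrite("pics/r1.png",np.hstack([a,b])); s=env.read_state();print(s["force"],s["clock"])
K=np.array([.0176,.1488]);print("keeper",[project(q,c2w(v,xz(K)))[0].round(1).tolist() for q in(f,w)])
```

```text
[ 0.18755109  0.71987434 -0.12014544] 11.05
keeper [[265.5, 168.6], [254.7, 134.0]]
```

View pics/r1.png

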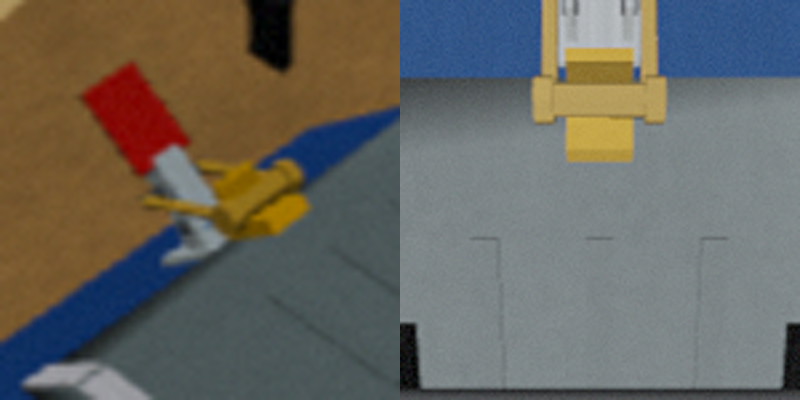

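The views show the bar sitting in the pocket behind the lip, with the bar centre at wrist pixel (254,137) against the predicted keeper at (254.7,134). It is hooked, so now I press the lever.

Run:
```python
from h import *
import pickle
from workcell import env
v=np.load("fit.npy"); o=[180,0,np.degrees(v[2])]
def P(th,r=.075):
    e=th-S40; q=PIV+r*e2(e); return c2w(v,xz(q+[0,.0035/np.cos(e)+.0095*abs(np.tan(e))]))[0]
env.gripper_to(0.0)
env.goto(P(1.6)+[0,0,.05],o)
for th in [1.6,1.4,1.2,1.0,.8,.6,.45,.3,.15,0,-.06]:
    h=env.move_straight(P(th),rate=.1,force_limit=30)
    s=env.read_state(); print(th,h,s["force"].round(1),(s["position"]-P(th)).round(4),round(s["clock"],1))
    if h: break
f=env.grab_frame("side")
p=np.array(s["position"]); env.move_straight(p+[0.02,0,.15],rate=.2)
env.goto(c2w(v,[(-.04,0,.32)])[0],o)
env.dwell(.3)
f=env.grab_frame("side"); w=env.grab_frame("wrist"); g=env.grab_frame("scene")
c=lambda f,x,y,W,H:cv2.resize(f["image"][y:y+H,x:x+W],(260,260*H//W),interpolation=cv2.INTER_CUBIC)
cv2.imwrite("pics/l1.png",np.hstack([c(f,190,120,110,110),c(w,165,40,180,180),c(g,200,160,100,100)])); s=env.read_state();print(s["force"],s["clock"])
print("tip0",[project(q,c2w(v,xz(tip(0))))[0].round(1).tolist() for q in(f,w,g)])
```

```text
1.6 False [ 0.2 -0.4  0.5] [0.0003 0.0001 0.0012] 13.9
1.4 False [-1.  -0.1 -0.2] [-0.0001 -0.0002 -0.0012] 14.2
1.2 False [-0.2 -0.6  0.2] [-0.0003 -0.0001 -0.0013] 14.6
1.0 False [ 0.   0.4 -0.3] [-0.0004 -0.0001 -0.0012] 14.9
0.8 False [ 0.9 -0.1  1.3] [ 0.0001 -0.     -0.0001] 15.2
0.6 False [0.5 0.8 0.8] [-0.0001  0.      0.0001] 15.5
0.45 False [ 0.7 -0.2  0.2] [-0.0003  0.0001  0.    ] 15.7
0.3 False [-0.1 -0.3  0.4] [-0.0008  0.0001 -0.0005] 16.0
0.15 False [0.2 0.8 0.2] [-0.001  -0.     -0.0007] 16.2
0 False [ 3.  -0.1  1. ] [0.0013 0.0001 0.001 ] 16.5
-0.06 False [ 6.3 -1.7  4.9] [ 0.0041 -0.0003  0.0027] 16.7
[-0.15588987 -0.26604192  0.52854639] 18.9667
tip0 [[238.7, 175.9], [254.9, 49.7], [263.0, 231.3]]
```

View pics/l1.png

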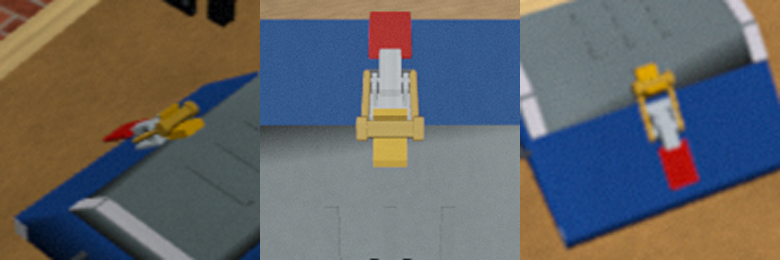

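The lever matches the closed prediction: its scene tip is at about (263.5,231) against a predicted (263,231.3), and the bar is behind the lip. The press force was low, so I'll check the lid edge height and the lever angle numerically.

Run:
```python
from h import *
import pickle
from workcell import env
v=np.load("fit.npy"); f0,w0=pickle.load(open("w2.pkl","rb"));w1=pickle.load(open("w1.pkl","rb"))
w=env.grab_frame("wrist"); g=env.grab_frame("scene"); f=env.grab_frame("side")
def edge(q,y):
    # follow the line in image where case-x varies around the edge; find the blue->grey step (b-r)
    zs=np.linspace(.095,.135,81); px=project(q,c2w(v,[( .022,y,z) for z in zs]))
    im=cv2.GaussianBlur(q["image"],(3,3),0).astype(np.float32); val=cv2.remap(im,px[:,0].astype(np.float32)[None],px[:,1].astype(np.float32)[None],1)[0]
    s=val[:,0]-val[:,2]; i=np.argmin(np.gradient(cv2.GaussianBlur(s[None],(9,1),2)[0])); return zs[i]*1e3
for n,q in [("start",w1),("hooked",w0),("now",w)]:
    print(n,[round(edge(q,y),1) for y in(-.12,-.1,-.08,.08,.1,.12)])
print("scene now",[round(edge(g,y),1) for y in(-.12,-.1,-.08,.08,.1,.12)])
for n,q in(("w",w),("g",g),("f",f)):
    hsv=cv2.cvtColor(q["image"],cv2.COLOR_BGR2HSV); m=((hsv[...,0]<6)|(hsv[...,0]>174))&(hsv[...,1]>180)&(hsv[...,2]>90)
    c=project(q,c2w(v,xz(tip(0,.07))))[0]; yy,xx=np.where(m); k=np.hypot(xx-c[0],yy-c[1])<40
    print(n,"red centroid",xx[k].mean().round(1),yy[k].mean().round(1),"rows",yy[k].min(),yy[k].max(),{t:project(q,c2w(v,xz(tip(t,.066)+.0035*e2(t-S40+np.pi/2))))[0].round(1).tolist() for t in(0,.2,.4)})
for q in(w,g,f): print([np.round(r["xyz"],3).tolist()+[round(r["score"],2)] for r in env.search_frame(q,"lever_tip")[:1]])
a=cv2.resize(w["image"][90:160,215:295],(640,560),interpolation=cv2.INTER_CUBIC);cv2.imwrite("pics/k1.png",a)
print(project(w,c2w(v,xz([.0181,.1416]))),project(w,c2w(v,xz([.0276,.1634]))))
```

```text
start [np.float64(123.0), np.float64(121.0), np.float64(123.5), np.float64(118.0), np.float64(120.0), np.float64(120.0)]
hooked [np.float64(116.5), np.float64(113.0), np.float64(113.5), np.float64(106.0), np.float64(103.5), np.float64(121.5)]
now [np.float64(129.0), np.float64(124.0), np.float64(120.0), np.float64(109.0), np.float64(116.0), np.float64(124.5)]
scene now [np.float64(117.5), np.float64(119.0), np.float64(119.0), np.float64(121.5), np.float64(116.5), np.float64(120.0)]
w red centroid 254.7 62.8 rows 49 79 {0: [255.0, 62.2], 0.2: [255.0, 54.9], 0.4: [255.0, 48.8]}
g red centroid 260.6 223.5 rows 215 231 {0: [260.7, 223.3], 0.2: [261.6, 222.9], 0.4: [262.2, 221.7]}
f red centroid 241.0 175.4 rows 171 178 {0: [243.3, 173.8], 0.2: [241.5, 169.9], 0.4: [240.3, 166.0]}
[[0.597, -0.038, 0.107, 0.71]]
[[0.607, -0.042, 0.091, 0.91]]
[[0.575, -0.033, 0.125, 0.53]]
[[255.01200168 130.54970742]] [[255.02980949 122.66527503]]
```

View pics/k1.png

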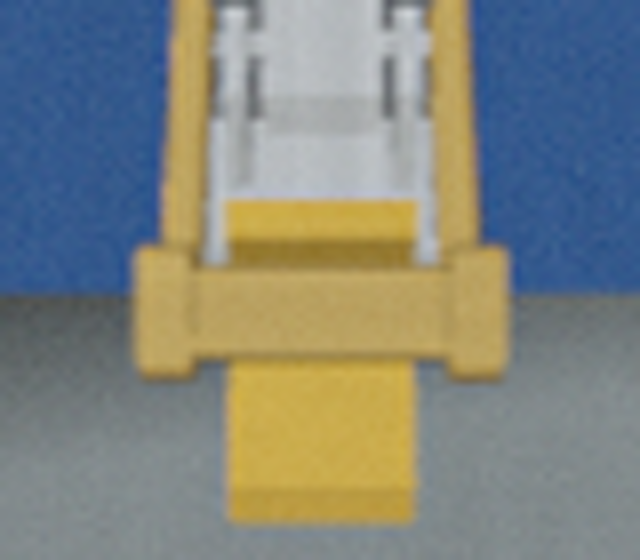

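Lever at 0, and the bar is behind the lip at row 129 against 130.6 predicted. For the lid height I'll compare the lid trim's pixel shift since the start, as lid lowering by 7 mm should move it by about 2 px.

Run:
```python
from h import *
from workcell import env
v=np.load("fit.npy")
for n in("scene","side"):
    q=env.grab_frame(n); a=cv2.cvtColor(cv2.imread(f"pics/{n}0.png"),6).astype(np.float32); b=cv2.cvtColor(q["image"],6).astype(np.float32)
    for name,p in (("lid +",(.0,.155,.145)),("lid -",(.0,-.155,.145)),("foot+",(.125,.165,.02)),("foot-",(.125,-.165,.02)),("back+",(-.16,.17,.03))):
        x,y=project(q,c2w(v,p))[0].round().astype(int); h=11
        A=a[y-h:y+h,x-h:x+h]; W=np.eye(2,3,dtype=np.float32)
        try: cc,W=cv2.findTransformECC(A,b[y-h:y+h,x-h:x+h],W,cv2.MOTION_TRANSLATION); e=W[:,2].round(2)
        except Exception: cc,e=0,None
        exp=(project(q,c2w(v,p))-project(q,c2w(v,np.array(p)+[0,0,.0065])))[0].round(2)
        print(n,name,round(cc,2),e,"expected if shut",exp)
```

```text
scene lid + 1.0 [-0.04  0.93] expected if shut [-0.13  1.24]
scene lid - 0.99 [0.13 0.91] expected if shut [0.16 1.21]
scene foot+ 1.0 [-0.01  0.02] expected if shut [-0.18  1.06]
scene foot- 1.0 [-0.04 -0.01] expected if shut [0.11 1.01]
scene back+ 1.0 [-0.07  0.46] expected if shut [-0.06  1.13]
side lid + 1.0 [-0.05  1.08] expected if shut [0.11 1.77]
side lid - 0.95 [0.44 0.88] expected if shut [-0.16  1.75]
side foot+ 1.0 [0.02 0.03] expected if shut [0.2  1.55]
side foot- 0.83 [ 5.16 -2.5 ] expected if shut [-0.05  1.54]
side back+ 1.0 [ 0.   -0.03] expected if shut [-0.04  1.53]
```

The lid has come down on both sides while the feet did not move. The lever is home and the arm is clear of everything, so I'm handing the job in.

```bash
python3 -c "
from workcell import env
print(env.read_state()['clock'],env.close_job())"
```

```text
the job is handed in; nothing more can be done
19.3667 None
```

The job is handed in at 19.4 s: the bar sits behind the keeper, the red lever lies fully home, the lid has come down on both sides (about 5 mm of its 7 mm shows in the pictures, which under-read it), and the robot was touching nothing. The press force read lower than the task text suggested. The arm went near none of the tin, its lid, the cup or the screwdriver, and the judge's verdict was not shown.

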